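# Fit the divider comb in the cubby

### The arm

A 6-joint arm with a two-finger parallel gripper is mounted at the origin on the work surface. World frame = base frame: x ahead of the robot, y to its left, z up, the work surface at z = 0. Lengths are in m, angles in rad, forces in N, time in s.
With the tool pointing down it reaches from about 0.25 to 0.8 m from the base axis. Payload 3.9 kg.
Tool frame: the origin (TCP) lies at the very end of the fingers, on their centre line; the grasp point (between the pads) lies 19 mm behind it (arm.hold_point_z is the distance from the TCP to the grasp point, in m); z points along the fingers, y is the direction in which the jaws open and shut (so a half turn about z gives the same grasp; the last joint's range is limited). The gripper opens to 85 mm and grips with 20 to 120 N. Pads are 22 mm wide; open, the fingers measure 114 mm over their backs; the gripper's body (76 mm by 85 mm) begins 54 mm behind the grasp point. The pads swing forward as they close: fully open they stand 13 mm farther back than shut.
Start: joints at [1.333, 0.26, -0.138, 1.173, 0, 1.571], TCP at [0.124, 0.51, 0.231] pointing down, gripper open.
Joint ranges: [-2.78, 2.78], [-0.83, 1.72], [-1.28, 1.37], [-1.9, 2.12], [-1.57, 1.48], [-3.14, 3.14]. Speed limits (rad/s): [2.57, 2.57, 3.14, 3.14, 3.14, 3.14].

### API

Orientations are given as [roll, pitch, yaw] about the fixed x, y, z axes, in that order (R = Rz(yaw) Ry(pitch) Rx(roll)).
In Python, from cell import arm, cams gives the robot as it stands.
- The arm moves only by the tool apply_moves, never from a script. Its argument "commands" is a list of rows, each a list of 6 numbers: the shift along the tool's x, y, z in mm, then the turn, a rotation vector about the tool's x, y, z in degrees. In form: [[dx, dy, dz, wx, wy, wz], ...]. A call has exactly 8 rows; each row is the pose to reach, as a shift and turn from the pose commanded when the call began, along the tool's axes at that moment; what a row does not reach only later rows make up. A row lasts 1/8 s, in which the tool goes at most 62.5 mm and 10.7 degrees, less where a joint would pass 70% of its speed; a pose out of reach is approached as far as the arm can. A call with a gripper value outside its range is refused whole. "hand" is the finger opening in mm, from 0 to 85.4, set as the call begins (left out, the last holds). The fingers move at their own pace and stop on an object; "grip_force" is the grip in N (left out, the last holds). Time passes only in rows, so rows that repeat a pose let the fingers close, or fill a call up. It gives the time, the measured TCP pose, the force and the opening at its end, in the units of the state.
- arm.get_obs(): the state, without advancing time (a new reading comes with each control period).
- cams.read_camera(name): name is "side" or "top" or "wrist"; returns the picture (480x640x3 uint8, red, green, blue); there is no depth.
- cams.camera_model(name): a dict with "mtx" (3x3 intrinsics, pixels), "distortion" ([k1, k2, p1, p2, k3] as OpenCV has them; the pictures are not rectified), "rvec" (rotation vector, rad) and "tvec" (3), from world to camera coordinates, as OpenCV has them. Camera axes: x right, y down, z forward; pixel columns grow to the right and rows downward; lengths in m; the calibration is good to about 2 mm. A picture is of the moment at which its call begins: read the wrist's pose just before it. camera_model takes no time and is no camera call; for the wrist camera it gives the pose at the moment of the call.
- arm.sign_off(): hands the job in, once; it reports no verdict.
The state is a dict: "clock": time; "joints": joint angles; "joint_velocities": joint speeds; "joint_torque": joint torques, N m; "position": TCP position; "tool_rot": TCP orientation; "ft_force": force on the tool from outside, world axes, zero at the start; "ft_torque": the same for the moment, N m; "finger_gap": finger opening in m.
Only numpy, scipy, OpenCV 4.12 (cv2) and the standard library are available. Lean on these libraries where they do the work, as an engineer would, in place of code of your own. Each camera call takes 0.05 s, during which the arm holds its last target.

### The job

Slide the cubby's frosted door all the way open, then set the wooden comb-shaped divider strip into the slotted bar in the cubby so that every blade is in its own slot and the strip sits fully home, flat on the bar. The bar's exact place has to be felt for, so keep the touch light and never force the strip; leave the door open and the other things undisturbed.

Things in the scene. Friction and masses are not known exactly. Their poses are not given: they have to be found in the camera images.
- cubby: Low white melamine cubby fixed on the table, opening upward: 184 (x) x 404 (y) x 78 mm high outside, 160 x 380 inside, floor 12 mm thick. Origin at the centre of its underside, y along its length, z up. Coasters stand in its -y half; in its +y half, under the sliding door, lies a grey slotted bar, 50 (x) x 160 (y) mm, its top 40 mm above the table.
- bed (a point): On the cubby at [0, 95, 40] mm, axes as the cubby's: the nominal place of the bar's middle slot, at the bar's top. The bar is clamped anywhere within 10 mm of it along the cubby's +y or -y (centred in x, square to the cubby); this reading does NOT show where: feel for it with light touch, or see it. It does not shift under 25 N, but gives downward on springy feet, 1 mm per 8 N.
- seat (a point): On the cubby at [0, 95, 18] mm: where the strip's origin is when fully home, give or take the same 10 mm along y. The bar has five through slots in a row along y at 24 mm pitch, the middle one at the bar's centre, each 8 mm (y) x 22 mm (x), square-edged; the bar is solid beyond them, so only one place fits (a whole pitch off, the strip would tip).
- door (a joint): Frosted plastic sliding door on top of the cubby: 0 = shut over the +y half; grows (m) as it slides to the cubby's -y; 0.185 = stop, fully open. About 1.5 N of friction; stays where left; starts 0 to 25 mm open. Panel 176 (x) x 190 (y) x 6 mm, 79 to 85 mm above the table. The bar is clear for strip and gripper only with the door fully open.
- door_handle (a point): Top centre of the door's upright aluminium handle tab, in the middle of the door: 40 mm along the cubby's x, 14 mm along its y, 32 mm tall; this point is 117 mm above the table. It moves with the door.
- comb: Loose wooden comb-shaped divider strip, about 90 g, standing on its five blades on the table. Origin midway along, at the blade tips; y along the strip, z up. Blades at 24 mm pitch along y, the middle one at the origin, each 6 mm (y) x 18 mm (x), 22 mm long. Above them a spine 112 (y) x 18 (x) mm, from z = 22 to 32 mm. The same either way round.
- comb_rib (a point): Top centre of the grip rib on the middle of the strip's spine, 54 mm above the blade tips. The rib is 14 mm thick (strip's x), 36 mm long (strip's y) and 22 mm tall. With the strip fully home this point is 72 mm above the table, below the cubby's rim.
- coasters: Stack of cork coasters, 90 mm across, 40 mm tall, on the floor of the cubby's -y half; origin at the centre of its underside. A bystander.
- gourd: Black ceramic gourd, 100 mm across, 170 mm tall, on the table; origin under its centre. A bystander.
- jar: Empty open glass sugar jar, 80 mm across, 100 mm tall; origin under its centre. A bystander.
- spoon: Stainless spoon, 170 mm long, lying on the table; x along it. A bystander.
- mug: White mug, 80 mm across without its handle, 90 mm tall; origin under its centre. A bystander.
- tin: Plain metal tin, 72 mm across, 100 mm tall; origin under its centre. A bystander.
Things that resemble listed ones, but are neither listed nor needed, are in the scene too. Several things look just like the comb: the one meant starts nearest to the robot's base.

How it is judged:
By the outcome, as a careful person would: the job done as asked, in the order asked, and still so for the second after the job is handed in, with the robot touching nothing.
It also fails if it takes over 72 s, if anything falls off the work surface, if the arm or the gripper's body presses on something with over 40 N, if the wrist force passes 120 N, or if a joint passes its speed limit or range.

## Working session

There is one attempt and no reset: what is moved stays moved. The work goes in short steps, Python scripts to look and compute and a tool call to move; the robot and the scene stay as the last step left them, time stands still between calls to the robot, and variables do not carry over. Pictures are saved under pics/ and viewed, and the job is handed in when it is done.

Besides the shell and the picture viewer there is one more tool, called after "Request:" as a command line: name --pt "numbers of a row" for each row, then --argument value for the rest. apply_moves: Moves the arm, as the interface text tells. Its arguments: {"type":"object","properties":{"commands":{"type":"array","items":{"type":"array","items":{"type":"number"}}},"hand":{"type":"number"},"grip_force":{"type":"number"}},"required":["commands"]}

```bash
ls; mkdir -p pics; python3 - <<'E'
from cell import arm,cams
import cv2
print(arm.get_obs()); print(arm.hold_point_z)
for n in ("top","side","wrist"):
    m=cams.camera_model(n); print(n,m)
    cv2.imwrite(f"pics/{n}0.png",cams.read_camera(n)[:,:,::-1])
E
```

```text
pics
{'clock': 0.0, 'joints': array([ 1.33299876e+00,  2.60671772e-01, -1.39376450e-01,  1.17271604e+00,
        2.48063998e-05,  1.57082486e+00]), 'joint_velocities': array([-5.91418745e-04, -8.60659528e-05, -1.14595852e-03,  3.71913163e-04,
        1.15061487e-03,  8.97961054e-04]), 'joint_torque': array([-4.22607181e-04, -4.05671346e+01,  2.53925389e+01,  1.86426973e-02,
        1.30344583e-04,  3.87204679e-06]), 'position': array([0.12349983, 0.5095559 , 0.23046855]), 'tool_rot': array([-3.13962472e+00, -2.47502085e-05,  2.90376651e+00]), 'ft_force': array([-0.21297928,  0.20967181, -0.10189561]), 'ft_torque': array([ 0.04453243, -0.037655  , -0.01914979]), 'finger_gap': 0.08524828707258153}
0.0187
top {'mtx': array([[508.57742245,   0.        , 317.70782212],
       [  0.        , 508.57742245, 236.86019593],
       [  0.        ,   0.        ,   1.        ]]), 'distortion': array([-0.09562116,  0.        ,  0.        ,  0.        ,  0.        ]), 'rvec': array([ 2.14995907, -2.12303356,  0.17297741]), 'tvec': array([-1.13731920e-03,  5.62873235e-01,  1.24153882e+00])}
side {'mtx': array([[483.51056237,   0.        , 321.03782863],
       [  0.        , 483.51056237, 237.27408029],
       [  0.        ,   0.        ,   1.        ]]), 'distortion': array([-0.1166453,  0.       ,  0.       ,  0.       ,  0.       ]), 'rvec': array([ 2.22395023, -0.4072815 ,  0.16219435]), 'tvec': array([-0.52846691,  0.19517101,  1.23911679])}
wrist {'mtx': array([[393.81897626,   0.        , 320.4966927 ],
       [  0.        , 393.81897626, 236.47373459],
       [  0.        ,   0.        ,   1.        ]]), 'distortion': array([-0.0899917,  0.       ,  0.       ,  0.       ,  0.       ]), 'rvec': array([-2.26893764, -1.78552233, -0.27381231]), 'tvec': array([-0.52436724, -0.0396206 ,  0.38060036])}
```

View pics/top0.png

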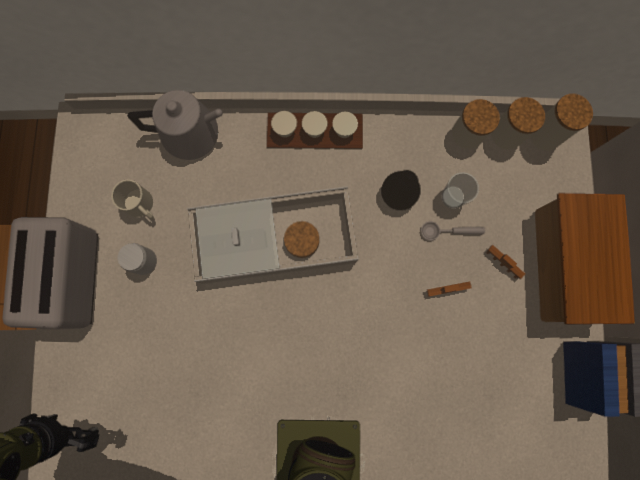

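View pics/side0.png

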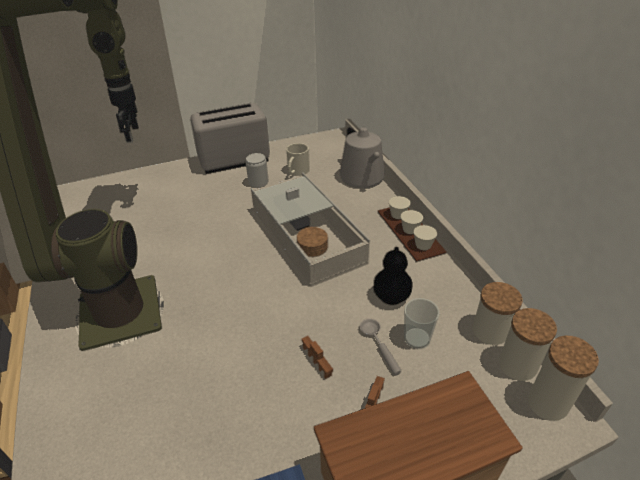

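View pics/wrist0.png

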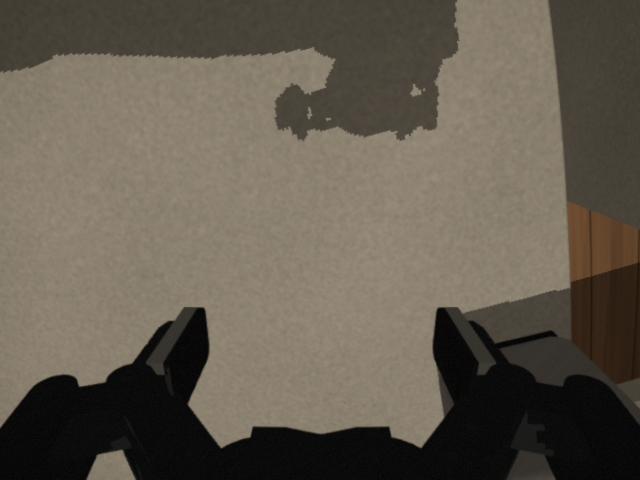

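The top view shows the cubby at centre with the door on its left and the handle near (236,236). There are two combs, at (449,289) and (506,261), and the nearer one is the first. Next I'll zoom in and measure.

```bash
cat > h.py <<'E'
import numpy as np, cv2
from scipy.spatial.transform import Rotation as R
def ray(m,uv):
    u=cv2.undistortPoints(np.array([[uv]],float),m["mtx"],m["distortion"])[0,0]
    Rm=cv2.Rodrigues(m["rvec"])[0]; c=-Rm.T@m["tvec"]
    return c, Rm.T@np.array([u[0],u[1],1.])
def onz(m,uv,z):
    c,d=ray(m,uv); return c+d*(z-c[2])/d[2]
def proj(m,p):
    return cv2.projectPoints(np.array(p,float).reshape(-1,3),m["rvec"],m["tvec"],m["mtx"],m["distortion"])[0][:,0]
def tri(ms,uvs):
    A=np.zeros((3,3));b=np.zeros(3)
    for m,uv in zip(ms,uvs):
        c,d=ray(m,uv);d=d/np.linalg.norm(d);P=np.eye(3)-np.outer(d,d);A+=P;b+=P@c
    return np.linalg.solve(A,b)
E
python3 - <<'E'
import cv2
t=cv2.imread("pics/top0.png");s=cv2.imread("pics/side0.png")
cv2.imwrite("pics/a1.png",cv2.resize(t[175:300,180:370],None,fx=4,fy=4,interpolation=cv2.INTER_CUBIC))
cv2.imwrite("pics/a2.png",cv2.resize(t[210:310,400:540],None,fx=5,fy=5,interpolation=cv2.INTER_CUBIC))
cv2.imwrite("pics/a3.png",cv2.resize(s[160:290,240:380],None,fx=4,fy=4,interpolation=cv2.INTER_CUBIC))
E
```

```text
(no output)
```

View pics/a1.png

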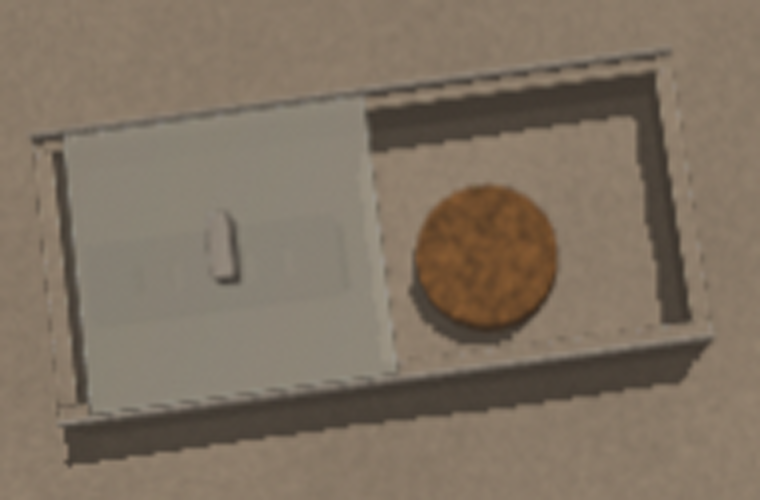

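View pics/a2.png

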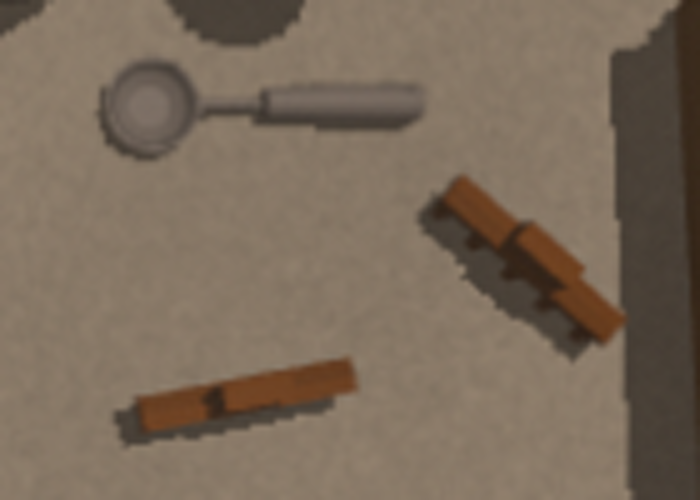

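View pics/a3.png

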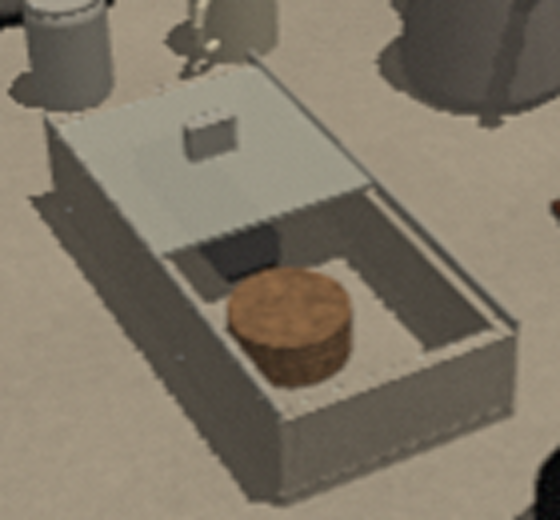

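```bash
python3 - <<'E'
from h import *
from cell import cams
T=cams.camera_model("top");S=cams.camera_model("side")
c=[onz(T,(180+(u+.5)/4-.5,175+(v+.5)/4-.5),.080) for u,v in [(32,138),(668,50),(712,338),(62,424)]]
c=np.array(c)
for i in range(4):
    d=c[i]-c[(i+1)%4]; print(c[i],np.linalg.norm(d),np.degrees(np.arctan2(d[1],d[0])))
print("cen",c.mean(0))
for u,v in [(222,212),(238,280),(226,246)]: print("handle",onz(T,(180+u/4-.4,175+v/4-.4),.117))
# handle via side: top centre at a3 (210,122)
print("tri handle",tri([T,S],[(180+222/4-.4,175+246/4-.4),(240+209/4-.4,160+120/4-.4)]))
for n in("top","side"):
    im=cv2.imread(f"pics/{n}0.png").astype(int); m=((im[:,:,2]-im[:,:,0])>55).astype(np.uint8)
    k,l,st,ce=cv2.connectedComponentsWithStats(m)
    for i in range(1,k):
        if st[i,4]>60: 
            pts=np.argwhere(l==i)[:,::-1].astype(np.float32)
            print(n,st[i],ce[i],cv2.minAreaRect(pts))
b=lambda u,v,z:onz(T,(400+u/5-.4,210+v/5-.4),z)
for u,v in [(140,415),(352,375)]: print("spine end",b(u,v,.032))
print("rib",b(222,397,.054))
print("rib end", b(287,385,.054),T)
E
python3 - <<'E'
import cv2
t=cv2.imread("pics/top0.png");s=cv2.imread("pics/side0.png")
a=cv2.resize(t[275:305,415:480],None,fx=10,fy=10,interpolation=cv2.INTER_CUBIC)
b=cv2.resize(s[325:385,290:345],None,fx=9,fy=9,interpolation=cv2.INTER_CUBIC)
cv2.imwrite("pics/b1.png",cv2.convertScaleAbs(a,alpha=1.7));cv2.imwrite("pics/b2.png",cv2.convertScaleAbs(b,alpha=1.7))
E
```

```text
[0.6234292 0.332175  0.08     ] 0.4018154600776716 98.73470670076836
[ 0.68444872 -0.06498023  0.08      ] 0.18326204842300106 8.630533516114623
[ 0.50326183 -0.09248095  0.08      ] 0.4008071745163649 -81.6543689211603
[0.44508698 0.30408188 0.08      ] 0.18054132188152203 -171.04811808641966
cen [0.56405668 0.11969893 0.08      ]
handle [0.5712176  0.20456112 0.117     ]
handle [0.53007907 0.19335362 0.117     ]
handle [0.55055909 0.20134279 0.117     ]
tri handle [0.54884149 0.20404086 0.11683994]
top [557  94  36  35 945] [574.44338624 110.97248677] ((574.5, 111.00001525878906), (35.889251708984375, 33.14362716674805), 11.309932708740234)
top [509  97  36  35 946] [526.79069767 114.15116279] ((526.7500610351562, 114.25000762939453), (36.769554138183594, 31.819805145263672), 45.0)
top [464  99  36  35 940] [481.07978723 116.04255319] ((481.00006103515625, 116.0000228881836), (35.35533905029297, 32.52690887451172), 45.0)
top [ 559  193   76  131 8667] [596.11445714 258.75504788] ((596.2723999023438, 257.85797119140625), (133.9885711669922, 67.43092346191406), 86.42366790771484)
top
[... 2184 characters left out ...]
 16  23 178] [375.74719101 387.57865169] ((375.9314880371094, 387.8493347167969), (8.66104507446289, 23.876394271850586), 20.556045532226562)
spine end [ 0.42584147 -0.27357791  0.032     ]
spine end [ 0.44692299 -0.38299858  0.032     ]
rib [ 0.4338895  -0.31023277  0.054     ]
rib end [ 0.44011404 -0.34322529  0.054     ] {'mtx': array([[508.57742245,   0.        , 317.70782212],
       [  0.        , 508.57742245, 236.86019593],
       [  0.        ,   0.        ,   1.        ]]), 'distortion': array([-0.09562116,  0.        ,  0.        ,  0.        ,  0.        ]), 'rvec': array([ 2.14995907, -2.12303356,  0.17297741]), 'tvec': array([-1.13731920e-03,  5.62873235e-01,  1.24153882e+00])}
```

View pics/b1.png

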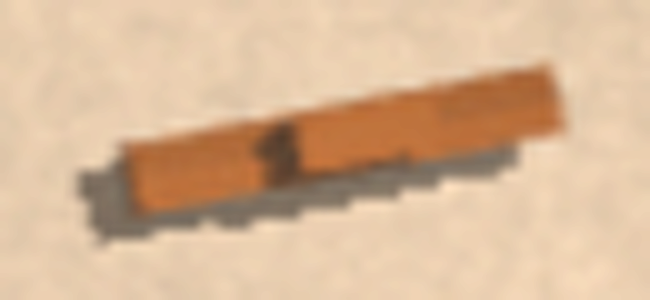

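View pics/b2.png

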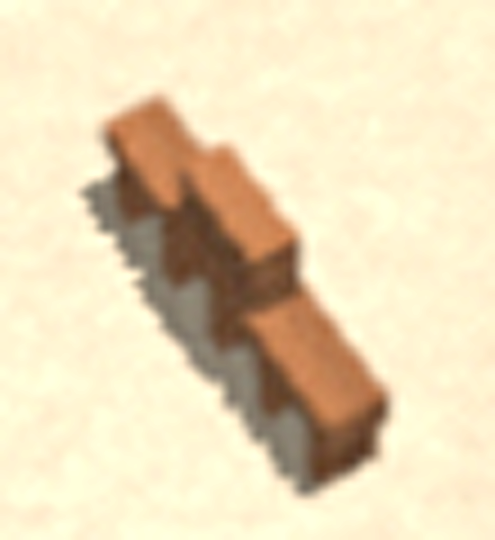

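```bash
cat > mv.py <<'E'
# usage: mv.py reset-from-state | step dx dy dz wz(final row) | goto x y z yawdeg
import sys,json,numpy as np
from scipy.spatial.transform import Rotation as R
F="cmd.json"
def load():
    d=json.load(open(F)); return np.array(d["p"]),np.radians(d["yaw"])
def save(p,y): json.dump({"p":list(p),"yaw":float(np.degrees(y))},open(F,"w"))
def Rt(y): return R.from_euler("xyz",[np.pi,0,y])
a=sys.argv[1:]
while a:
    k=a.pop(0)
    if k=="init": save(np.array([.124,.51,.231]),2.904)
    if k=="step":
        v=[float(a.pop(0)) for _ in range(4)]; p,y=load()
        p=p+Rt(y).apply(np.array(v[:3])/1e3); y=y-np.radians(v[3]); save(p,y)
        print("cmd",p.round(4),np.degrees(y).round(2))
    if k=="goto":
        v=[float(a.pop(0)) for _ in range(4)]; p,y=load()
        print("shift mm",(1e3*Rt(y).inv().apply(np.array(v[:3])-p)).round(1),"wz",round(np.degrees(y)-v[3],2))
E
python3 mv.py init goto .5505 .2015 .2 8.5 goto .34 .36 .22 86.4
```

```text
shift mm [-487.1 -199.5   31. ] wz 157.89
shift mm [-245.2  -94.9   11. ] wz 79.99
```

Request:
apply_moves --pt "-30 -12 1 0 0 10" --pt "-60 -24 3 0 0 20" --pt "-90 -36 4 0 0 30" --pt "-120 -48 6 0 0 40" --pt "-150 -60 8 0 0 50" --pt "-180 -72 9 0 0 60" --pt "-210 -84 10 0 0 70" --pt "-240 -95 11 0 0 80" --hand 50

```text
clock: 1.15
position: [0.3352, 0.3605, 0.22]
tool_rot: [-3.141, 0.0, 1.502]
ft_force: [-0.4, -0.3, -0.3]
finger_gap: 0.0502
```

```bash
python3 mv.py step -240 -95 11 80 goto .5505 .2015 .17 8.5
```

```text
cmd [0.3349 0.3612 0.22  ] 86.39
shift mm [-145.8  225.2   50. ] wz 77.89
```

Request:
apply_moves --pt "-18 28 6 0 0 10" --pt "-36 56 12 0 0 20" --pt "-54 84 18 0 0 30" --pt "-72 112 25 0 0 40" --pt "-90 140 31 0 0 50" --pt "-110 168 37 0 0 60" --pt "-128 197 43 0 0 70" --pt "-146 225 50 0 0 78"

```text
clock: 2.15
position: [0.5635, 0.1482, 0.1699]
tool_rot: [-3.095, 0.002, 0.233]
ft_force: [-0.0, 0.2, 0.4]
finger_gap: 0.05
```

```bash
python3 mv.py step -146 225 50 78; python3 - <<'E'
from h import *
from cell import arm,cams
o=arm.get_obs();print(o["position"],o["tool_rot"],o["joints"])
m=cams.camera_model("wrist");im=cams.read_camera("wrist")[:,:,::-1];cv2.imwrite("pics/w1.png",im)
print(proj(m,[(.5505,.2015,.117)]))
E
```

```text
cmd [0.5503 0.2013 0.17  ] 8.39
[0.56350956 0.14821336 0.16986184] [-3.09521891e+00  1.71594378e-03  2.32653199e-01] [ 0.23170061  0.39002913 -0.11043013  1.07209721  0.04637209  3.14063904]
[[224.85568454 262.28772615]]
```

View pics/w1.png

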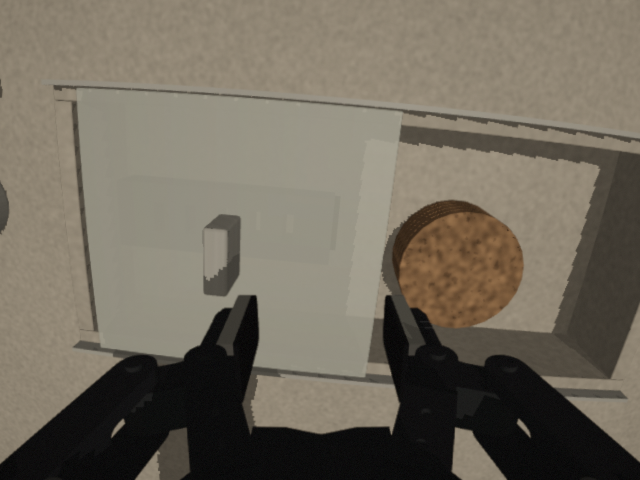

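The wrist view shows the handle at about (222,255). The last joint reached its limit, because yaw = q1 + π − q6. I'll turn the tool half a turn the other way instead.

Request:
apply_moves --pt "0 0 0 0 0 -10" --pt "0 0 0 0 0 -20" --pt "0 0 0 0 0 -30" --pt "0 0 0 0 0 -40" --pt "0 0 0 0 0 -50" --pt "0 0 0 0 0 -60" --pt "0 0 0 0 0 -70" --pt "0 0 0 0 0 -80"

```text
clock: 3.2
position: [0.5618, 0.1496, 0.1699]
tool_rot: [-3.131, -0.045, 1.638]
ft_force: [-0.6, -0.7, -0.4]
finger_gap: 0.0502
```

```bash
python3 mv.py step 0 0 0 -80 goto .5505 .2015 .17 188.5;python3 -c "
from cell import arm;o=arm.get_obs();print(o['position'],o['tool_rot'],o['joints'])"
```

```text
cmd [0.5503 0.2013 0.17  ] 88.39
shift mm [0.2 0.2 0. ] wz -100.11
[0.56177968 0.14959563 0.169945  ] [-3.13102364 -0.04458446  1.63776334] [ 0.23505651  0.38867644 -0.11232628  1.07276052  0.04572316  1.73858234]
```

```bash
cat > go.py <<'E'
# go.py x y z yawdeg : shift/turn from measured pose
import sys,numpy as np
from scipy.spatial.transform import Rotation as R
from cell import arm
o=arm.get_obs(); p=o["position"]; r=R.from_euler("xyz",o["tool_rot"])
v=[float(x) for x in sys.argv[1:5]]
t=R.from_euler("xyz",[np.pi,0,np.radians(v[3])])
print("t",round(o["clock"],2),"shift",(1e3*r.inv().apply(np.array(v[:3])-p)).round(1),"turn",np.degrees((r.inv()*t).as_rotvec()).round(1))
print("pos",p.round(4),"rot",np.degrees(o["tool_rot"]).round(2),"F",o["ft_force"].round(1),"T",o["ft_torque"].round(2),"gap",round(o["finger_gap"]*1e3,1),"q6",o["joints"][5].round(2))
E
python3 go.py .5505 .2015 .13 188.5
```

```text
t 3.2 shift [50.7 -7.3 42.3] turn [  1.6  -2.4 -94.6]
pos [0.5618 0.1496 0.1699] rot [-179.39   -2.55   93.84] F [-0.6 -0.7 -0.4] T [-0.03 -0.04 -0.02] gap 50.2 q6 1.74
```

Request:
apply_moves --pt "6 -1 1 0.2 -0.3 -10" --pt "12 -2 2 0.4 -0.6 -20" --pt "20 -3 3 0.6 -0.9 -30" --pt "26 -4 4 0.8 -1.2 -40" --pt "32 -5 5 1 -1.5 -50" --pt "40 -6 6 1.2 -1.8 -60" --pt "46 -7 8 1.4 -2.1 -70" --pt "51 -7 10 1.6 -2.4 -80"

```text
clock: 4.2
position: [0.5515, 0.2007, 0.1623]
tool_rot: [-3.139, -0.005, 3.035]
ft_force: [-0.3, 0.3, 0.2]
finger_gap: 0.0501
```

```bash
python3 go.py .5505 .2015 .095 188.5;python3 - <<'E'
from h import *
from cell import arm,cams
m=cams.camera_model("wrist");im=cams.read_camera("wrist")[:,:,::-1];cv2.imwrite("pics/w2.png",im)
print(proj(m,[(.5505,.2015,.117)]))
E
```

```text
t 4.2 shift [ 0.7  0.9 67.3] turn [ -0.1  -0.3 -14.6]
pos [0.5515 0.2007 0.1623] rot [-179.85   -0.3   173.88] F [-0.3  0.3  0.2] T [-0.01 -0.    0.03] gap 50.1 q6 0.46
[[321.40178052 267.06905875]]
```

View pics/w2.png

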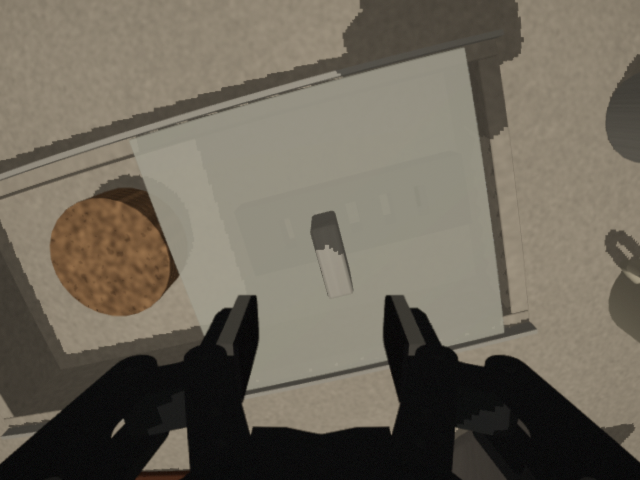

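```bash
python3 - <<'E'
from h import *
from cell import arm,cams
m=cams.camera_model("wrist")
for uv in [(325,213),(312,216),(338,212),(330,297),(352,292),(331,255)]: print(uv,onz(m,uv,.117).round(4))
R_=cv2.Rodrigues(m["rvec"])[0];print(-R_.T@m["tvec"],R_[2])
E
```

```text
(325, 213) [0.5219 0.2068 0.117 ]
(312, 216) [0.5228 0.2003 0.117 ]
(338, 212) [0.522  0.2132 0.117 ]
(330, 297) [0.5676 0.2049 0.117 ]
(352, 292) [0.5659 0.2167 0.117 ]
(331, 255) [0.5441 0.2077 0.117 ]
[0.47545777 0.20975921 0.30589925] [ 0.29459029 -0.03228468 -0.95507814]
```

Request:
apply_moves --pt "1 -1 8 0 0 -4" --pt "2 -2 16 0 0 -8" --pt "3 -3 24 0 0 -12" --pt "3 -3 34 0 0 -15" --pt "3 -3 46 0 0 -15" --pt "3 -3 56 0 0 -15" --pt "3 -3 66 0 -0.3 -15" --pt "3 -3 66 0 -0.3 -15"

```text
clock: 5.25
position: [0.5475, 0.1973, 0.0957]
tool_rot: [-3.14, -0.002, -2.993]
ft_force: [0.7, 0.5, 0.2]
finger_gap: 0.0502
```

```bash
python3 go.py .549 .2045 .095 188.5;python3 - <<'E'
from h import *
from cell import arm,cams
cv2.imwrite("pics/w3.png",cams.read_camera("wrist")[:,:,::-1])
E
```

```text
t 5.25 shift [-2.6  6.9  0.6] turn [-0.1 -0.1 -0. ]
pos [0.5475 0.1973 0.0957] rot [-1.7988e+02 -1.0000e-01 -1.7150e+02] F [0.7 0.5 0.2] T [ 0.02 -0.01  0.01] gap 50.2 q6 0.2
```

View pics/w3.png

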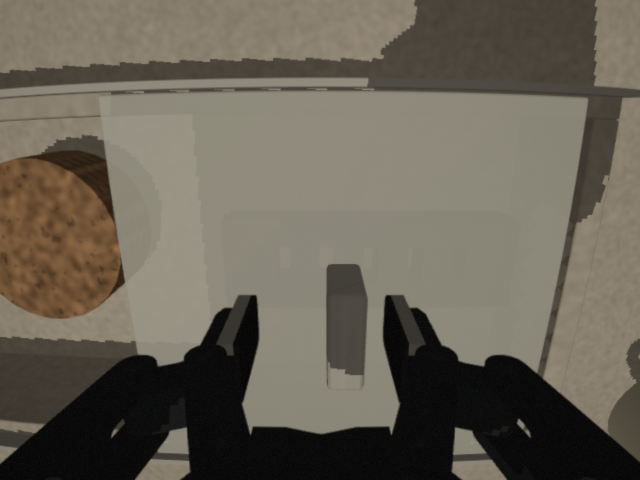

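The handle is between the fingers but off-centre to the right, at about x=345. I'll shift 7 mm toward tool +y and close.

Request:
apply_moves --pt "-1 4 0 0 0 0" --pt "-2 7 0 0 0 0" --pt "-2 7 0 0 0 0" --pt "-2 7 0 0 0 0" --pt "-2 7 0 0 0 0" --pt "-2 7 0 0 0 0" --pt "-2 7 0 0 0 0" --pt "-2 7 0 0 0 0" --hand 10 --grip_force 20

```text
clock: 6.3
position: [0.5499, 0.2051, 0.0973]
tool_rot: [-3.141, 0.002, -2.993]
ft_force: [-0.5, 2.5, 5.9]
finger_gap: 0.0133
```

```bash
python3 go.py .577 .031 .095 188.5
```

```text
t 6.3 shift [  -1.1 -176.1    2.5] turn [-0.1  0.1  0. ]
pos [0.5499 0.2051 0.0973] rot [-1.7994e+02  9.0000e-02 -1.7148e+02] F [-0.5  2.5  5.9] T [ 0.33  0.22 -0.01] gap 13.3 q6 0.21
```

Request:
apply_moves --pt "0 -4 -2 0 0 0" --pt "0 -20 -2 0 0 0" --pt "0 -45 -2 0 0 0" --pt "0 -70 -2 0 0 0" --pt "0 -95 -2 0 0 0" --pt "0 -120 -2 0 0 0" --pt "0 -140 -2 0 0 0" --pt "0 -155 -2 0 0 0"

```text
clock: 7.3
position: [0.5728, 0.0504, 0.0974]
tool_rot: [-3.14, 0.0, -2.994]
ft_force: [4.8, 2.5, -10.6]
finger_gap: 0.0136
```

```bash
python3 go.py .577 .031 .097 188.5
```

```text
t 7.3 shift [ -1.3 -19.8   0.4] turn [-0.1  0.  -0. ]
pos [0.5728 0.0504 0.0974] rot [-1.7994e+02  1.0000e-02 -1.7152e+02] F [  4.8   2.5 -10.6] T [ 0.62 -1.12  0.04] gap 13.6 q6 -0.06
```

Request:
apply_moves --pt "-1 -3 1 0 0 0" --pt "-1 -6 1 0 0 0" --pt "-1 -9 1 0 0 0" --pt "-1 -12 1 0 0 0" --pt "-1 -14 1 0 0 0" --pt "-1 -16 1 0 0 0" --pt "-1 -18 1 0 0 0" --pt "-1 -18 1 0 0 0"

```text
clock: 8.3
position: [0.5753, 0.0335, 0.0974]
tool_rot: [-3.14, -0.001, -2.993]
ft_force: [1.3, 0.9, -11.9]
finger_gap: 0.0135
```

```bash
python3 go.py .577 .031 .097 188.5
```

```text
t 8.3 shift [-1.3 -2.7  0.4] turn [-0.1 -0.1  0. ]
pos [0.5753 0.0335 0.0974] rot [-1.7989e+02 -7.0000e-02 -1.7149e+02] F [  1.3   0.9 -11.9] T [ 0.19 -0.37 -0.02] gap 13.5 q6 -0.09
```

Request:
apply_moves --pt "0 -1 1 0 0 0" --pt "0 -2 1 0 0 0" --pt "0 -3 1 0 0 0" --pt "0 -4 1 0 0 0" --pt "0 -5 1 0 0 0" --pt "0 -6 1 0 0 0" --pt "0 -6 1 0 0 0" --pt "0 -6 1 0 0 0"

```text
clock: 9.3
position: [0.5756, 0.032, 0.0973]
tool_rot: [3.135, -0.0, -2.99]
ft_force: [-3.7, 12.5, -2.2]
finger_gap: 0.0138
```

```bash
python3 go.py .577 .031 .097 188.5
```

```text
t 9.3 shift [-1.3 -1.2  0.3] turn [ 0.4 -0.   0.2]
pos [0.5756 0.032  0.0973] rot [ 1.7961e+02 -3.0000e-02 -1.7134e+02] F [-3.7 12.5 -2.2] T [ 2.31  0.72 -0.13] gap 13.8 q6 -0.1
```

Request:
apply_moves --pt "0 0 0 0 0 0" --pt "0 0 0 0 0 0" --pt "0 2 0 0 0 0" --pt "0 4 0 0 0 0" --pt "0 4 -10 0 0 0" --pt "0 4 -30 0 0 0" --pt "0 4 -60 0 0 0" --pt "0 4 -100 0 0 0" --hand 50

```text
clock: 10.3
position: [0.5756, 0.0319, 0.1978]
tool_rot: [-3.14, -0.001, -2.993]
ft_force: [0.5, 0.4, -0.8]
finger_gap: 0.0497
```

```bash
python3 go.py .46 .18 .23 100; python3 - <<'E'
from h import *
from cell import arm,cams
T=cams.camera_model("top");im=cams.read_camera("top")[:,:,::-1];cv2.imwrite("pics/t2.png",im)
cv2.imwrite("pics/t2c.png",cv2.resize(im[175:300,180:370],None,fx=4,fy=4,interpolation=cv2.INTER_CUBIC))
cv2.imwrite("pics/w4.png",cams.read_camera("wrist")[:,:,::-1])
E
```

```text
t 10.3 shift [ 92.4 163.5 -32.4] turn [-0.1  0.  88.5]
pos [0.5756 0.0319 0.1978] rot [-1.7991e+02 -7.0000e-02 -1.7148e+02] F [ 0.5  0.4 -0.8] T [ 0.03 -0.03  0.02] gap 49.7 q6 -0.09
```

View pics/t2c.png

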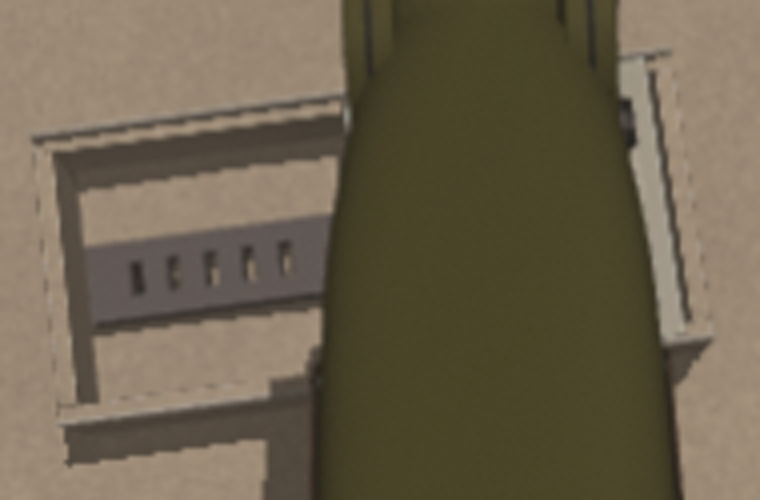

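View pics/w4.png

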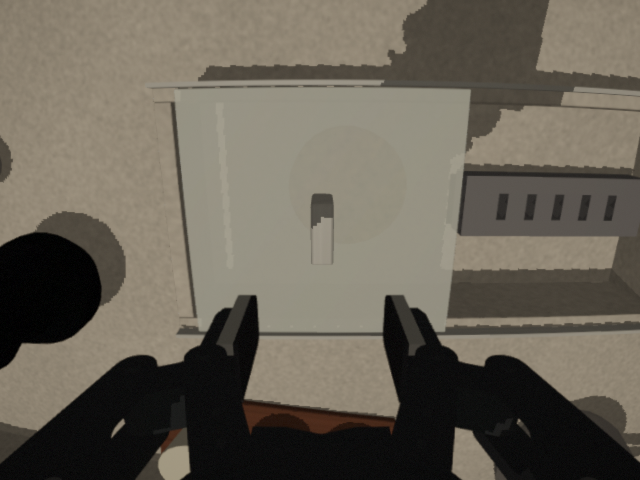

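```bash
python3 - <<'E'
from h import *
from cell import cams
T=cams.camera_model("top");W=cams.camera_model("wrist")
im=cv2.imread("pics/w4.png");g=cv2.cvtColor(im,cv2.COLOR_BGR2GRAY)
sub=g[165:240,470:635]; _,m=cv2.threshold(sub,0,255,cv2.THRESH_BINARY_INV+cv2.THRESH_OTSU)
for th in (55,65,75):
    k,l,st,ce=cv2.connectedComponentsWithStats((sub<th).astype(np.uint8))
    for i in range(1,k):
        if 60<st[i,4]<600:
            x=st[i,0]+470;y=st[i,1]+165
            uv=ce[i]+[470,165]; print(th,st[i],uv.round(1),onz(W,uv,.040).round(4), "top edge ctr")
g=cv2.cvtColor(cv2.imread("pics/t2.png"),cv2.COLOR_BGR2GRAY)
for u,v in [(137,278),(173,272),(210,268),(249,264),(285,258)]: print("top",onz(T,(180+u/4-.4,175+v/4-.4),.04).round(4))
ya=np.array([-np.sin(np.radians(8.5)),np.cos(np.radians(8.5))]);print(ya)
cv2.imwrite("pics/s1.png",cv2.resize(im[160:240,450:640],None,fx=4,fy=4,interpolation=cv2.INTER_CUBIC))
E
```

```text
55 [ 26  29  12  26 219] [501.9 206.5] [0.5534 0.1769 0.04  ] top edge ctr
55 [ 54  30  12  25 203] [529.9 207.1] [0.5502 0.2006 0.04  ] top edge ctr
55 [ 82  30  12  25 203] [557.3 207.1] [0.5464 0.2242 0.04  ] top edge ctr
55 [108  30  12  25 195] [583.9 207.1] [0.5426 0.2478 0.04  ] top edge ctr
55 [134  31  12  25 189] [609.6 207.9] [0.5395 0.2716 0.04  ] top edge ctr
65 [ 26  29  13  26 239] [501.9 206.4] [0.5534 0.1769 0.04  ] top edge ctr
65 [ 54  29  13  26 232] [530.  206.5] [0.5497 0.2005 0.04  ] top edge ctr
65 [ 81  30  13  25 220] [557.3 207.1] [0.5464 0.2242 0.04  ] top edge ctr
65 [108  30  13  26 222] [583.9 207.5] [0.5429 0.2479 0.04  ] top edge ctr
65 [134  31  13  25 208] [609.6 207.9] [0.5395 0.2716 0.04  ] top edge ctr
75 [ 26  28  13  27 266] [501.9 206.1] [0.5531 0.1767 0.04  ] top edge ctr
75 [ 54  29  13  27 265] [529.9 206.8] [0.5499 0.2005 0.04  ] top edge ctr
75 [ 81  29  14  27 257] [557.3 207. ] [0.5464 0.2242 0.04  ] top edge ctr
75 [107  30  14  26 243] [583.8 207.5] [0.5429 0.2478 0.04  ] top edge ctr
75 [133  30  14  26 238] [609.6 207.4] [0.5391 0.2714 0.04  ] top edge ctr
top [0.5418 0.2702 0.04  ]
top [0.5459 0.2473 0.04  ]
top [0.5488 0.2237 0.04  ]
top [0.5517 0.1989 0.04  ]
top [0.5559 0.176  0.04  ]
[-0.14780941  0.98901586]
```

View pics/s1.png

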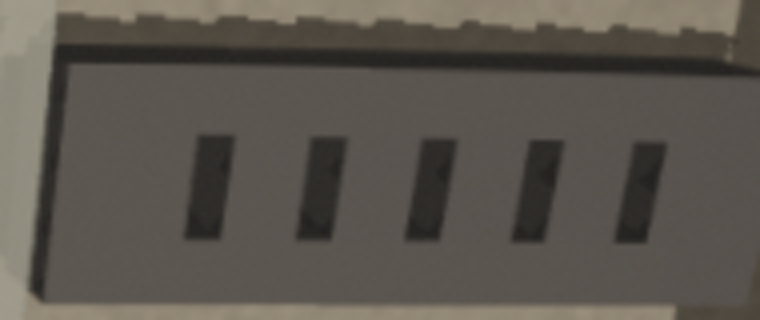

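The door is at its stop. Both cameras put the middle slot at about (0.547, 0.224), with slot pixels in the wrist view from 502 to 610. Next is the comb.

```bash
python3 go.py .437 -.3275 .15 100.9
```

```text
t 10.4 shift [ 194.6 -334.5   51.5] turn [ 0.3  0.6 87.6]
pos [0.5794 0.0322 0.2025] rot [-179.85    0.56 -171.48] F [-0.  -0.   0.7] T [ 0.04 -0.06 -0.  ] gap 50.1 q6 -0.09
```

Request:
apply_moves --pt "24 -40 0 0 0 10" --pt "48 -80 0 0 0 20" --pt "72 -120 2 0 0 30" --pt "96 -162 5 0 0 40" --pt "120 -205 10 0 0 50" --pt "145 -250 20 0 0 60" --pt "170 -292 30 0 0 70" --pt "190 -325 40 0 0 80"

```text
clock: 11.4
position: [0.4355, -0.3194, 0.1573]
tool_rot: [3.141, 0.002, 1.887]
ft_force: [-0.2, -0.2, -0.4]
finger_gap: 0.05
```

```bash
python3 go.py .437 -.3275 .12 100.9
```

```text
t 11.4 shift [-8.1 -1.1 37.3] turn [0.  0.1 7.2]
pos [ 0.4355 -0.3194  0.1573] rot [1.7999e+02 1.2000e-01 1.0812e+02] F [-0.2 -0.2 -0.4] T [-0.   -0.06  0.03] gap 50.0 q6 0.62
```

Request:
apply_moves --pt "-3 -1 10 0 0 4" --pt "-6 -1 20 0 0 7" --pt "-8 -1 30 0 0 7" --pt "-8 -1 37 0 0 7" --pt "-8 -1 37 0 0 7" --pt "-8 -1 37 0 0 7" --pt "-8 -1 37 0 0 7" --pt "-8 -1 37 0 0 7"

```text
clock: 12.4
position: [0.4383, -0.3256, 0.1208]
tool_rot: [3.141, 0.002, 1.772]
ft_force: [-0.3, 0.1, -0.1]
finger_gap: 0.0496
```

```bash
python3 go.py .437 -.3275 .037 100.9; python3 - <<'E'
from h import *
from cell import cams
cv2.imwrite("pics/w5.png",cams.read_camera("wrist")[:,:,::-1])
E
```

```text
t 12.4 shift [-1.4 -1.7 83.8] turn [0.  0.1 0.6]
pos [ 0.4383 -0.3256  0.1208] rot [1.7996e+02 1.2000e-01 1.0153e+02] F [-0.3  0.1 -0.1] T [ 0.01  0.01 -0.05] gap 49.6 q6 0.73
```

View pics/w5.png

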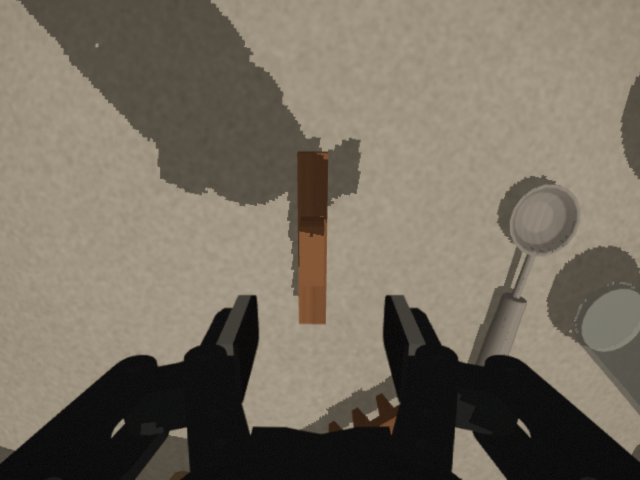

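```bash
python3 - <<'E'
from h import *
from cell import cams
W=cams.camera_model("wrist");im=cv2.imread("pics/w5.png")
cv2.imwrite("pics/c1.png",cv2.convertScaleAbs(cv2.resize(im[140:340,260:370],None,fx=3,fy=3,interpolation=cv2.INTER_CUBIC),alpha=2))
for uv in [(298,152),(328,152),(300,323),(326,323)]: print(uv,onz(W,uv,.032).round(4))
E
```

```text
(298, 152) [ 0.4146 -0.2739  0.032 ]
(328, 152) [ 0.4317 -0.2704  0.032 ]
(300, 323) [ 0.4364 -0.384   0.032 ]
(326, 323) [ 0.4535 -0.3805  0.032 ]
```

View pics/c1.png

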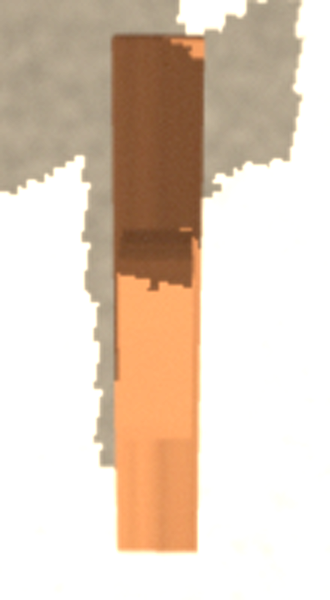

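```bash
python3 go.py .4345 -.3275 .039 101.2
```

```text
t 12.45 shift [-0.9 -4.1 81.7] turn [0.  0.1 0.3]
pos [ 0.4383 -0.3256  0.1207] rot [1.7997e+02 1.2000e-01 1.0153e+02] F [ 1.   0.5 -0.3] T [0.   0.   0.03] gap 49.8 q6 0.73
```

Request:
apply_moves --pt "-1 -4 15 0 0 0.3" --pt "-1 -4 30 0 0 0.3" --pt "-1 -4 45 0 0 0.3" --pt "-1 -4 60 0 0 0.3" --pt "-1 -4 72 0 0 0.3" --pt "-1 -4 78 0 0 0.3" --pt "-1 -4 82 0 0 0.3" --pt "-1 -4 82 0 0 0.3" --hand 34

```text
clock: 13.45
position: [0.4344, -0.3275, 0.0384]
tool_rot: [3.141, 0.002, 1.767]
ft_force: [0.5, 0.2, -0.2]
finger_gap: 0.0339
```

```bash
python3 go.py .4345 -.3275 .039 101.2; python3 - <<'E'
from h import *
from cell import cams
cv2.imwrite("pics/w6.png",cams.read_camera("wrist")[:,:,::-1])
E
```

```text
t 13.45 shift [-0.1  0.  -0.6] turn [0.  0.1 0. ]
pos [ 0.4344 -0.3275  0.0384] rot [1.7999e+02 9.0000e-02 1.0122e+02] F [ 0.5  0.2 -0.2] T [-0.01  0.02  0.  ] gap 33.9 q6 0.73
```

View pics/w6.png

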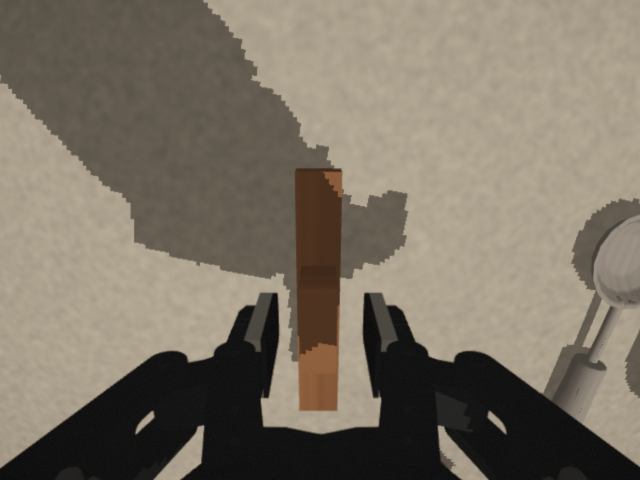

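The strip is centred between the pads (column 318), so I'll close.

Request:
apply_moves --pt "0 0 0 0 0 0" --pt "0 0 0 0 0 0" --pt "0 0 0 0 0 0" --pt "0 0 0 0 0 0" --pt "0 0 0 0 0 0" --pt "0 0 0 0 0 0" --pt "0 0 -4 0 0 0" --pt "0 0 -12 0 0 0" --hand 8 --grip_force 40

```text
clock: 14.5
position: [0.4337, -0.3269, 0.05]
tool_rot: [-3.14, 0.0, 1.767]
ft_force: [0.4, 0.7, -0.2]
finger_gap: 0.0128
```

```bash
python3 go.py .4345 -.3275 .2 101.2; python3 - <<'E'
from h import *
from cell import cams
cv2.imwrite("pics/w7.png",cams.read_camera("wrist")[:,:,::-1])
E
```

```text
t 14.5 shift [  -0.8    0.5 -150. ] turn [-0.1  0.   0. ]
pos [ 0.4337 -0.3269  0.05  ] rot [-179.93    0.    101.22] F [ 0.4  0.7 -0.2] T [ 0.   -0.03 -0.02] gap 12.8 q6 0.73
```

View pics/w7.png

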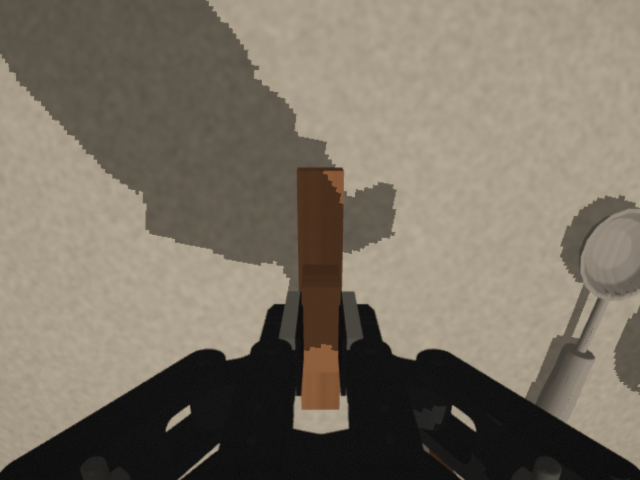

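```bash
python3 - <<'E'
from h import *
from cell import cams,arm
o=arm.get_obs();W=cams.camera_model("wrist");p=o["position"];r=R.from_euler("xyz",o["tool_rot"])
im=cv2.imread("pics/w7.png")
for uv in [(297.5,168),(343,168),(302,409.5),(339.5,409.5)]:
    q=onz(W,uv,p[2]-.0064); print(uv,q.round(4),(1e3*r.inv().apply(q-p)).round(1))
E
python3 go.py .537 .2872 .2 98.4;python3 go.py .5474 .2240 .2 98.4
```

```text
(297.5, 168) [ 0.415  -0.273   0.0449] [57.3 -8.5  6.3]
(343, 168) [ 0.4319 -0.2696  0.0449] [57.3  8.7  6.3]
(302, 409.5) [ 0.437  -0.3841  0.0449] [-55.9  -8.6   6.5]
(339.5, 409.5) [ 0.4544 -0.3806  0.0449] [-56.    9.2   6.5]
t 14.55 shift [ 582.7  220.2 -149.6] turn [0.  0.1 2.8]
pos [ 0.4345 -0.3275  0.0513] rot [1.7998e+02 1.0000e-01 1.0122e+02] F [ 0.3 -0.1  0.1] T [-0.02 -0.01 -0.02] gap 12.8 q6 0.73
t 14.55 shift [ 518.7  218.1 -149.5] turn [0.  0.1 2.8]
pos [ 0.4345 -0.3275  0.0513] rot [1.7998e+02 1.0000e-01 1.0122e+02] F [ 0.3 -0.1  0.1] T [-0.02 -0.01 -0.02] gap 12.8 q6 0.73
```

```bash
python3 go.py .566 .101 .18 98.4; python3 - <<'E'
from h import *
from cell import cams
T=cams.camera_model("top");print(onz(T,(401,190),.1))
E
```

```text
t 14.55 shift [ 394.5  212.4 -129.3] turn [0.  0.1 2.8]
pos [ 0.4345 -0.3275  0.0513] rot [1.7998e+02 1.0000e-01 1.0122e+02] F [ 0.3 -0.1  0.1] T [-0.02 -0.01 -0.02] gap 12.8 q6 0.73
[ 0.67378514 -0.19828367  0.1       ]
```

Request:
apply_moves --pt "0 0 -40 0 0 0" --pt "0 0 -90 0 0 0" --pt "40 20 -129 0 0 0" --pt "90 48 -129 0 0 1" --pt "145 78 -129 0 0 2" --pt "200 107 -129 0 0 2.8" --pt "255 137 -129 0 0 2.8" --pt "310 167 -129 0 0 2.8"

```text
clock: 15.55
position: [0.5381, 0.011, 0.1792]
tool_rot: [3.141, 0.002, 1.718]
ft_force: [1.5, -0.6, -0.5]
finger_gap: 0.0125
```

```bash
python3 go.py .566 .101 .18 98.4
```

```text
t 15.55 shift [84.9 40.8 -0.9] turn [0.  0.1 0. ]
pos [0.5381 0.011  0.1792] rot [1.7995e+02 1.1000e-01 9.8420e+01] F [ 1.5 -0.6 -0.5] T [-0.05 -0.08 -0.02] gap 12.5 q6 1.45
```

Request:
apply_moves --pt "30 15 -1 0 0 0" --pt "60 30 -1 0 0 0" --pt "84 41 -1 0 0 0" --pt "84 41 -1 0 0 0" --pt "84 41 -1 0 0 0" --pt "84 41 -1 0 0 0" --pt "84 41 -1 0 0 0" --pt "84 41 -1 0 0 0"

```text
clock: 16.55
position: [0.5659, 0.0976, 0.18]
tool_rot: [3.141, 0.002, 1.717]
ft_force: [1.1, 1.3, -0.5]
finger_gap: 0.0129
```

```bash
python3 - <<'E'
from h import *
from cell import cams,arm
import json
o=arm.get_obs();W=cams.camera_model("wrist");im=cams.read_camera("wrist")[:,:,::-1]
cv2.imwrite("pics/w8.png",im)
p=o["position"];np.savez("w8.npz",p=p,rot=o["tool_rot"],**W);print(p,o["tool_rot"],o["joint_velocities"].round(3))
E
```

```text
[0.5659247  0.09760007 0.17995095] [3.14126907e+00 1.65103161e-03 1.71692447e+00] [0.004 0.003 0.002 0.    0.001 0.   ]
```

View pics/w8.png

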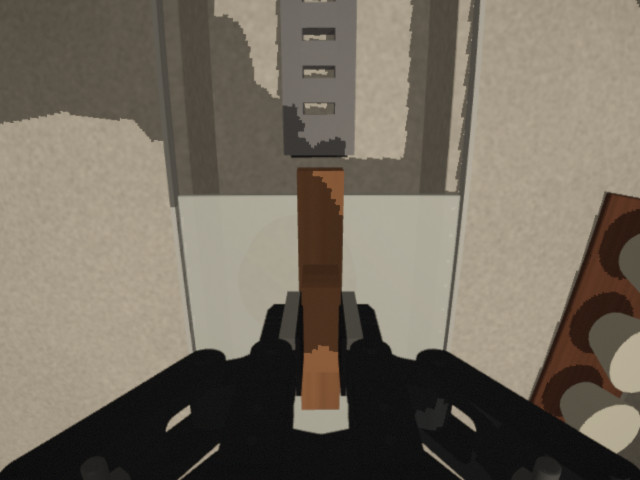

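```bash
python3 - <<'E'
import cv2
im=cv2.imread("pics/w8.png")
cv2.imwrite("pics/s2.png",cv2.convertScaleAbs(cv2.resize(im[0:165,270:370],None,fx=5,fy=5,interpolation=cv2.INTER_CUBIC)[:600],alpha=1.3))
E
```

```text
(no output)
```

View pics/s2.png

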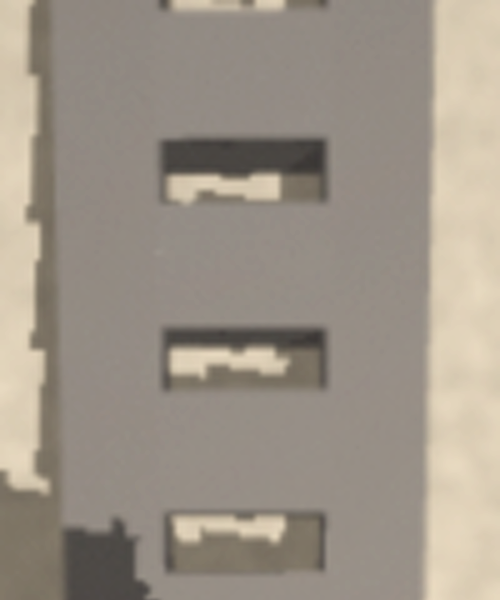

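```bash
cat > sl.py <<'E'
from h import *
d=np.load("w8.npz");W={k:d[k] for k in("mtx","distortion","rvec","tvec")};p=d["p"];r=R.from_euler("xyz",d["rot"])
C=[]
for i,(a,b,l,rr) in enumerate([(513,572.5,165,325),(328,390,163,327),(138,203,161,328)]):
    e=[onz(W,(270+(u)/5-.4,v/5-.4),.04) for u,v in [((l+rr)/2,a),((l+rr)/2,b),(l,(a+b)/2),(rr,(a+b)/2)]]
    print(i,"w",1e3*np.linalg.norm(e[0]-e[1]),1e3*np.linalg.norm(e[2]-e[3]))
    c=(e[0]+e[1])/2; c[:2]=((e[0]+e[1]+e[2]+e[3])/4)[:2]; C.append(c); print(c.round(4),(1e3*r.inv().apply(c-p)).round(2))
t=C[2]-C[0];print("ang",np.degrees(np.arctan2(t[1],t[0]))-90,np.linalg.norm(t)*1e3)
y=t/np.linalg.norm(t); m=np.mean(C,0)+y*.024
print("middle slot",m.round(4))
E
python3 sl.py
```

```text
0 w 7.957509849580269 22.08499855754716
[0.5531 0.1771 0.04  ] [ 80.76  -1.15 139.82]
1 w 8.010563191394816 22.169703321494833
[0.5496 0.201  0.04  ] [104.91  -1.12 139.78]
2 w 8.163851883228762 22.145704188984386
[0.5461 0.2247 0.04  ] [128.91  -1.17 139.74]
ang 8.403646950535304 48.145004556511736
middle slot [0.5461 0.2247 0.04  ]
```

The slots measure 8.0 × 22.1 mm at the right pitch, and the bar angle matches the tool. The strip has to move +128.2 mm in tool x and −1.3 mm in tool y.

Request:
apply_moves --pt "30 0 0 0 0 0" --pt "60 -0.5 0 0 0 0" --pt "90 -1 0 0 0 0" --pt "115 -1.3 10 0 0 0" --pt "128.2 -1.3 30 0 0 0" --pt "128.2 -1.3 55 0 0 0" --pt "128.2 -1.3 76 0 0 0" --pt "128.2 -1.3 86 0 0 0"

```text
clock: 17.6
position: [0.5451, 0.2243, 0.0924]
tool_rot: [-3.14, 0.002, 1.718]
ft_force: [-0.5, -1.0, -0.6]
finger_gap: 0.013
```

```bash
cat > st.py <<'E'
from h import *
from cell import arm
d=np.load("w8.npz");p=d["p"];r=R.from_euler("xyz",d["rot"])
o=arm.get_obs();q=o["position"];print("t",round(o["clock"],2),"tool shift since w8",(1e3*r.inv().apply(q-p)).round(2),"z",q[2].round(4),"rot",np.degrees(o["tool_rot"]).round(2),"F(tool)",r.inv().apply(o["ft_force"]).round(2),"T",r.inv().apply(o["ft_torque"]).round(2),"gap",round(o["finger_gap"]*1e3,1))
E
python3 st.py
```

```text
t 17.6 tool shift since w8 [128.52  -2.15  87.33] z 0.0924 rot [-1.799e+02  1.200e-01  9.842e+01] F(tool) [-0.9  -0.59  0.63] T [ 0.07 -0.02  0.02] gap 13.0
```

Request:
apply_moves --pt "0 0 3 0 0 0" --pt "0 0 6 0 0 0" --pt "0 0 9 0 0 0" --pt "0 0 12 0 0 0" --pt "0 0 13 0 0 0" --pt "0 0 13 0 0 0" --pt "0 0 13 0 0 0" --pt "0 0 13 0 0 0"

```text
clock: 18.6
position: [0.5461, 0.2247, 0.0808]
tool_rot: [3.141, 0.002, 1.718]
ft_force: [0.3, -0.0, -0.9]
finger_gap: 0.0128
```

```bash
python3 st.py; python3 - <<'E'
from h import *
from cell import cams
im=cams.read_camera("wrist")[:,:,::-1]
cv2.imwrite("pics/w9.png",im)
im=cams.read_camera("side")[:,:,::-1]
cv2.imwrite("pics/sd9.png",cv2.resize(im[150:290,240:380],None,fx=4,fy=4,interpolation=cv2.INTER_CUBIC))
E
```

```text
t 18.6 tool shift since w8 [128.78  -1.18  98.97] z 0.0808 rot [1.7997e+02 9.0000e-02 9.8420e+01] F(tool) [-0.09  0.34  0.95] T [0.03 0.02 0.03] gap 12.8
```

View pics/w9.png

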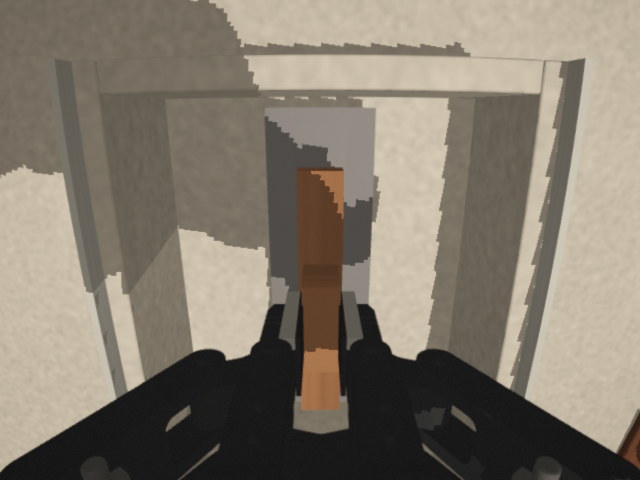

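View pics/sd9.png

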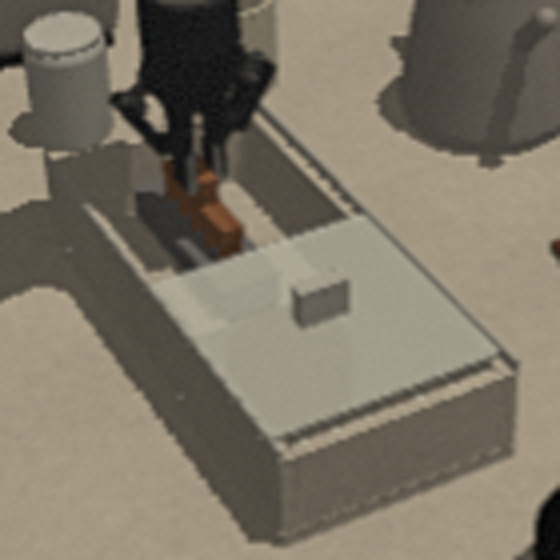

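```bash
python3 - <<'E'
from h import *
from cell import cams,arm
import cv2
o=arm.get_obs();W=cams.camera_model("wrist");p=o["position"];r=R.from_euler("xyz",o["tool_rot"])
g=cv2.cvtColor(cv2.imread("pics/w9.png"),cv2.COLOR_BGR2GRAY)
print(g[98:118,345:370].mean(1).round(0))
for v in (106,107,108,109): print(v,(1e3*r.inv().apply(onz(W,(320,v),.04)-p)).round(2))
print(g[165:172,305:335].mean(1).round(0))
for v in (167.5,168.5): print(v,(1e3*r.inv().apply(onz(W,(320,v),p[2]-.0064)-p)).round(2))
E
```

```text
[162. 147. 140. 140. 141. 140. 140. 140. 140. 142. 142. 142. 141. 141.
 142. 141. 141. 141. 141. 141.]
106 [ 8.052e+01 -7.000e-02  4.059e+01]
107 [ 8.008e+01 -7.000e-02  4.059e+01]
108 [ 7.965e+01 -7.000e-02  4.059e+01]
109 [ 7.922e+01 -7.000e-02  4.059e+01]
[ 84.  77.  68.  62.  61.  70. 107.]
167.5 [ 5.749e+01 -3.000e-02  6.310e+00]
168.5 [ 5.712e+01 -3.000e-02  6.310e+00]
```

Request:
apply_moves --pt "-0.6 0 0 0 0 0" --pt "-0.6 0 0.5 0 0 0" --pt "-0.6 0 1 0 0 0" --pt "-0.6 0 1.5 0 0 0" --pt "-0.6 0 2.2 0 0 0" --pt "-0.6 0 3 0 0 0" --pt "-0.6 0 3.6 0 0 0" --pt "-0.6 0 3.6 0 0 0"

```text
clock: 19.7
position: [0.546, 0.224, 0.077]
tool_rot: [3.141, 0.002, 1.718]
ft_force: [-0.5, -0.5, -1.2]
finger_gap: 0.0129
```

```bash
python3 st.py
```

```text
t 19.7 tool shift since w8 [128.16  -1.32 102.75] z 0.077 rot [1.7999e+02 9.0000e-02 9.8420e+01] F(tool) [-0.42 -0.6   1.19] T [-0.01  0.02 -0.01] gap 12.9
```

Request:
apply_moves --pt "0 0 0.5 0 0 0" --pt "0 0 1 0 0 0" --pt "0 0 1.5 0 0 0" --pt "0 0 2 0 0 0" --pt "0 0 2.5 0 0 0" --pt "0 0 3 0 0 0" --pt "0 0 3.5 0 0 0" --pt "0 0 3.5 0 0 0"

```text
clock: 20.7
position: [0.546, 0.224, 0.0735]
tool_rot: [3.141, 0.002, 1.718]
ft_force: [-0.6, -0.5, -0.2]
finger_gap: 0.0128
```

```bash
python3 st.py
```

```text
t 20.7 tool shift since w8 [128.15  -1.32 106.24] z 0.0735 rot [1.7999e+02 9.0000e-02 9.8420e+01] F(tool) [-0.36 -0.7   0.22] T [-0.05 -0.04  0.02] gap 12.8
```

The tips are 5 mm below the bar's top with no force, so the blades are in their slots. Continuing gently.

Request:
apply_moves --pt "0 0 2 0 0 0" --pt "0 0 4 0 0 0" --pt "0 0 6 0 0 0" --pt "0 0 8 0 0 0" --pt "0 0 10 0 0 0" --pt "0 0 12 0 0 0" --pt "0 0 13.5 0 0 0" --pt "0 0 13.5 0 0 0"

```text
clock: 21.7
position: [0.546, 0.224, 0.0599]
tool_rot: [3.142, 0.002, 1.718]
ft_force: [-0.3, 0.3, -1.2]
finger_gap: 0.0132
```

```bash
python3 st.py
```

```text
t 21.7 tool shift since w8 [128.13  -1.38 119.84] z 0.0599 rot [1.800e+02 9.000e-02 9.842e+01] F(tool) [ 0.34 -0.26  1.23] T [-0.01  0.01  0.04] gap 13.2
```

Request:
apply_moves --pt "0 0 0.7 0 0 0" --pt "0 0 1.4 0 0 0" --pt "0 0 2 0 0 0" --pt "0 0 2.6 0 0 0" --pt "0 0 3.2 0 0 0" --pt "0 0 3.8 0 0 0" --pt "0 0 4.3 0 0 0" --pt "0 0 4.3 0 0 0"

```text
clock: 22.7
position: [0.5461, 0.224, 0.0565]
tool_rot: [3.141, 0.001, 1.718]
ft_force: [-2.7, -1.1, 5.7]
finger_gap: 0.0124
```

```bash
python3 st.py
```

```text
t 22.7 tool shift since w8 [128.18  -1.25 123.27] z 0.0565 rot [1.7996e+02 8.0000e-02 9.8420e+01] F(tool) [-0.69 -2.87 -5.65] T [ 0.41 -0.14 -0.01] gap 12.4
```

The strip came home at TCP z = 0.0565, where 0.0564 was predicted, with 5.7 N on the wrist. Releasing and lifting.

Request:
apply_moves --pt "0 0 0 0 0 0" --pt "0 0 0 0 0 0" --pt "0 0 0 0 0 0" --pt "0 0 0 0 0 0" --pt "0 0 -5 0 0 0" --pt "0 0 -15 0 0 0" --pt "0 0 -35 0 0 0" --pt "0 0 -60 0 0 0" --hand 40

```text
clock: 23.7
position: [0.5459, 0.224, 0.1167]
tool_rot: [-3.142, 0.002, 1.718]
ft_force: [0.7, -0.4, -1.3]
finger_gap: 0.0401
```

Request:
apply_moves --pt "0 0 -20 0 0 0" --pt "-20 0 -40 0 0 0" --pt "-50 0 -60 0 0 0" --pt "-80 0 -70 0 0 0" --pt "-110 0 -70 0 0 0" --pt "-120 0 -70 0 0 0" --pt "-120 0 -70 0 0 0" --pt "-120 0 -70 0 0 0"

```text
clock: 24.7
position: [0.5634, 0.1063, 0.1859]
tool_rot: [3.142, 0.001, 1.719]
ft_force: [-0.3, -1.0, -0.3]
finger_gap: 0.0403
```

```bash
python3 st.py; python3 - <<'E'
from h import *
from cell import cams
W=cams.camera_model("wrist");np.savez("w10.npz",**W)
im=cams.read_camera("wrist")[:,:,::-1]
cv2.imwrite("pics/w10.png",im)
im=cams.read_camera("side")[:,:,::-1]
cv2.imwrite("pics/sd10.png",im)
cv2.imwrite("pics/sd10c.png",cv2.resize(im[150:290,240:380],None,fx=4,fy=4,interpolation=cv2.INTER_CUBIC))
cv2.imwrite("pics/t10.png",cams.read_camera("top")[:,:,::-1])
E
```

```text
t 24.7 tool shift since w8 [ 9.01 -1.22 -5.97] z 0.1859 rot [1.800e+02 6.000e-02 9.847e+01] F(tool) [-0.92 -0.42  0.29] T [-0.   -0.03 -0.01] gap 40.3
```

View pics/w10.png

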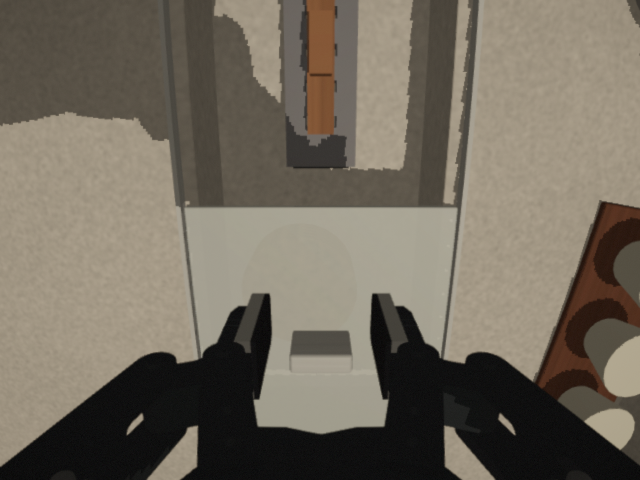

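View pics/sd10c.png

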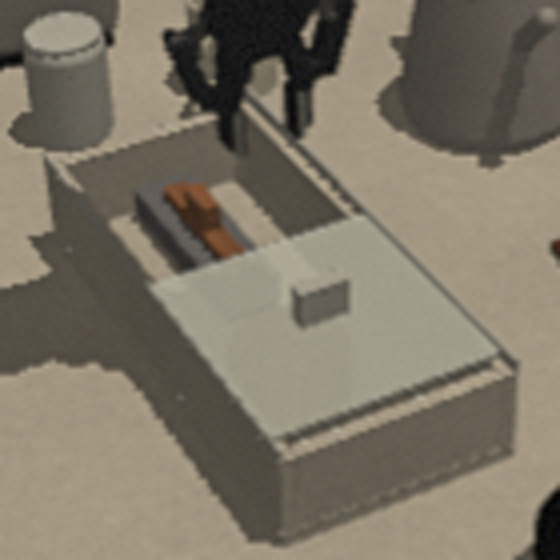

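View pics/t10.png

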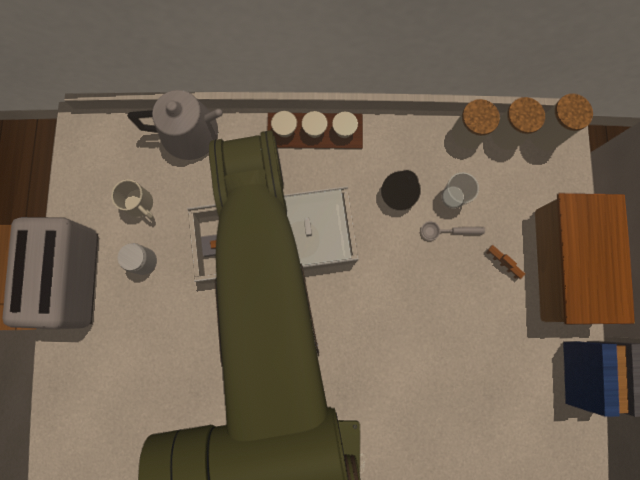

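```bash
python3 - <<'E'
from h import *
from cell import cams
W=dict(np.load("w10.npz"));T=cams.camera_model("top")
e=onz(W,(320,134.5),.05);print("spine end",e,"dist to slot mid",np.linalg.norm(e[:2]-[.5461,.2247])*1e3)
for v in (85,125):
    g=cv2.imread("pics/w10.png")[v,290:350].astype(int);k=np.where(g[:,2]-g[:,0]>45)[0]+290
    a,b=onz(W,(k[0]-.5,v),.05),onz(W,(k[-1]+.5,v),.05);print(v,k[0],k[-1],"width",np.linalg.norm(a-b)*1e3,"mid",((a+b)/2).round(4))
print("handle top",onz(T,(308,228),.117))
E
```

```text
spine end [0.55398265 0.16857388 0.05      ] dist to slot mid 56.6769560305635
85 307 333 width 18.12625160701747 mid [0.5492 0.2009 0.05  ]
125 307 333 width 18.559314376379522 mid [0.553  0.1749 0.05  ]
handle top [0.57240109 0.02936545 0.117     ]
```

Every check agrees: the spine sits at 50 mm, its end is 56.7 mm from the middle slot (56 expected), and the door is at its stop. Handing in.

```bash
python3 -c "
from cell import arm
print(arm.sign_off())"
```

```text
the job is handed in; nothing more can be done
None
```

The door is fully open and the strip is seated in the slotted bar, handed in at about 25 s of the 72 s allowed.

**Door:** I gripped the handle and slid the door until it met its stop, where the wrist force rose to 12.5 N, then released it. Its handle was still at the stop in the last pictures.

**Strip:** I picked the comb nearest the base. The wrist camera put the bar's middle slot about 9 mm to the +y side of its nominal place. The blades went in without measurable contact, and the strip came home with a wrist force of about 6 N.

**Last checks:**
- The gripper stopped at 56.5 mm, against 56.4 mm predicted for fully home.
- The spine measured 18.1 to 18.6 mm wide (18 expected) when its top is taken to be at home height, 50 mm above the table.
- Its near end was 56.7 mm from the middle slot (56 expected).
- In the side view it lies flat on the bar, and the other things look unmoved.

**Disagreements:**
- The top and wrist cameras differed by about 2.4 mm in world x, so I relied on the wrist camera.
- Early on, the last joint ran to its limit during a turn, and the arm took a few extra seconds turning the other way. Nothing was touched.
- While I dragged the door, the wrist showed up to about 12 N of vertical force on the handle. It was gone after release.

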